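Check a belt tensioner's deflection and mark the reading

ROBOT

A 6-joint arm with a two-finger parallel gripper is mounted at the origin on a cart in front of the work surface, level with it; the furniture and walls round the work are solid. World frame = base frame: x ahead of the robot, y to its left, z up, the work surface at z = 0. Lengths are in mm, angles in degrees, forces in N, time in s.
With the tool pointing down it reaches from about 300 to 850 mm from the base axis. Payload 4.2 kg.
Tool frame: the origin (TCP) lies at the very end of the fingers, on their centre line; the grasp point (between the pads) lies 19 mm behind it; z points along the fingers, x is the direction in which the jaws open and shut, and the axes are right-handed (so a half turn about z gives the same grasp; the last joint's range is limited). The gripper opens to 91 mm and grips with 3 to 60 N. Pads are 32 mm wide; open, the fingers measure 118 mm over their backs; the gripper's body (76 mm by 178 mm) begins 60 mm behind the grasp point.
Start: joints at [69.844, 18.312, 89.639, -0, 72.044, -1.146], TCP at [187.306, 543.654, 213.976] pointing down, gripper open.
Joint ranges: [-177.97, 177.97], [-48.28, 115.42], [12.27, 149.76], [-77.06, 257.06], [2.81, 150.46], [-146.56, 146.56]. Speed limits (degrees/s): [147.25, 147.25, 180, 180, 180, 180].

INTERFACE

Orientations are given as [roll, pitch, yaw] about the fixed x, y, z axes, in that order (R = Rz(yaw) Ry(pitch) Rx(roll)).
In Python, from workcell import env gives the robot as it stands.
- The arm moves only by the tool servo_tool, never from a script. Its argument "plan" is a list of rows, each a list of 3 entries, a list of its own where there are three numbers: the turn, a rotation vector about the tool's x, y, z in degrees, then the shift along the tool's x, y, z in mm, then the finger opening in mm, from 0 to 91.2. In form: [[[ax, ay, az], [dx, dy, dz], claw], ...]. A call has exactly 10 rows; each row shifts and turns the pose as measured when the row begins, along the tool's axes as they then stand; what a row does not reach is not made up. A row lasts 1/8 s, in which the tool goes at most 62.5 mm and 10.7 degrees, less where a joint would pass 70% of its speed; a pose out of reach is approached as far as the arm can. A call with a gripper value outside its range is refused whole. The fingers move at their own pace and stop on an object; "squeeze" is the grip in N (left out, the last holds). Time passes only in rows, so rows that do not move let the fingers close, or fill a call up. It gives the time, the measured TCP pose, the force and the opening at its end, in the units of the state.
- env.state(): the state, without advancing time (a new reading comes with each control period).
- env.grab_frame(name): name is "scene" or "top" or "wrist"; returns a dict with "pixels" (384x512x3 uint8, red, green, blue), "intrinsics" (3x3 intrinsics, pixels), "eye" and "attitude" of the camera in the world. Camera axes: x right, y up, looking along -z (the intrinsics and any distortion apply to the point x, -y, -z); pixel columns grow to the right and rows downward; lengths in mm; the calibration is good to about 2 mm. The wrist camera is an equidistant fisheye: a pixel r from the principal point sees the ray r / f radians off the axis. A picture is of the moment at which its call begins. There is no depth.
- env.job_done(): hands the job in, once; it reports no verdict.
The state is a dict: "time_s": time; "qpos": joint angles; "qvel": joint speeds; "effort": joint torques, N m; "ee_pos": TCP position; "ee_rot": TCP orientation; "force": force on the tool from outside, world axes, zero at the start; "torque": the same for the moment, N m; "gripper_width": finger opening in mm.
Only numpy, scipy, OpenCV 4.12 (cv2) and the standard library are available. Lean on these libraries where they do the work, as an engineer would, in place of code of your own. Each camera call takes 0.05 s, during which the arm holds its last target.

TASK

Check the sprung belt tensioner on its stand: press its roller away from you with a steady 12 N (give or take 1 N, and never above 15 N) and hold it there for a full second, so that the arm carries the drag hand up the scale. Ease the arm back to its rest without letting it snap back, then slide the rider along the scale until its point stands exactly opposite the drag hand's tip, and let go. Do not touch the drag hand, and leave the jar, vial and timer where they are.

Things in the scene. Friction and masses are not known exactly. Their poses are not given: they have to be found in the camera images.
- stand: Fixed grey base plate of the tensioner, 220 x 335 x 12 mm. Origin at its underside on the arm's upright pivot axis, at the plate's centre; z up. The arm's roller end is on its +y side, the scale on its -y side (pale sector, a tick every 0.05 rad, a longer one every 0.1 rad, to 128 mm from the pivot). The roller is pushed towards its +x, away from the robot.
- tension_arm (a joint): Deflection of the sprung arm in rad: 0 at rest, grows clockwise from above; stop at 0.9, which 15 N cannot reach. At value q the line pivot to roller is turned 0.5 - q anticlockwise from the stand's +y. Spring about 2.1 Nm/rad with a hidden preload worth 0 to 10 N at the roller, different each time: 12 N means anything from 0.1 to 0.7 rad and must be felt. Released, the arm snaps back.
- roller: Black idler roller at the arm's end, free to spin on an upright axle: 40 mm diameter, side free from 35 to 73 mm above the worktop (bolt head to 80 mm). Origin on the axle at its underside, 35 mm above the worktop, 120 mm from the pivot; its x, y axes mean nothing. Press its side, square to the arm: 1 N is about 7 mm of its path. The lever under it is 24 to 34 mm above the worktop.
- drag_hand: Thin dark flat hand (7 mm wide, tip 2.6 mm, 20 mm above the worktop) on the same pivot, over the scale and below the arm's short tail. The arm pushes it up the scale; friction keeps it there when the arm returns. Starts 0 to 0.05 rad from the arm's rest. Origin on the pivot at the plate's underside; its -y axis runs from the pivot along the hand.
- drag_tip (a point): The drag hand's tip: 118 mm from the pivot, 20 mm above the worktop.
- rider_tip (a point): Reading point of the rider, just ahead of its short dark pointer, also 118 mm from the pivot and 20 mm above the worktop: it coincides with the hand's tip when the rider is set right. The rider slides with about 1 N of friction on a curved rail round the same pivot (travel -0.05 to 1.02 rad on the scale) and starts at the far end, 0.80 to 0.95 rad, beyond any reading.
- rider_tab (a point): Top centre of the rider's upright grip tab, 65 mm above the worktop, 147 mm from the pivot. The tab is 12 mm thick along the rail, 22 mm wide along the line to the pivot, and stands 39 mm above the rider's 22 x 26 mm foot (its top 26 mm above the worktop). It turns with the rider about the pivot.
- jar: Bystander: screw jar with dark lid, 46 mm diameter, 78 mm tall, upright; origin at the centre of its underside.
- vial: Bystander: small glass vial with white cap, 27 mm diameter, 66 mm tall, upright; origin at the centre of its underside.
- timer: Bystander: flat lab timer, 72 x 62 x 19 mm; origin at the centre of its underside.

How it is judged:
By the outcome, as a careful person would: the job done as asked, in the order asked, and still so for the second after the job is handed in, with the robot touching nothing.
It also fails if it takes over 69 s, if anything falls off the work surface, if the arm or the gripper's body presses on something with over 40 N, if the wrist force passes 120 N, or if a joint passes its speed limit or range.

## Working session

There is one attempt and no reset: what is moved stays moved. The work goes in short steps, Python scripts to look and compute and a tool call to move; the robot and the scene stay as the last step left them, time stands still between calls to the robot, and variables do not carry over. Pictures are saved under pics/ and viewed, and the job is handed in when it is done.

Besides the shell and the picture viewer there is one more tool, called as a command line: name --argument value ..., lists and objects as JSON in quotes. servo_tool: Moves the arm, as the interface text tells. Its arguments: {"type":"object","properties":{"plan":{"type":"array"},"squeeze":{"type":"number"}},"required":["plan"]}

```bash
ls; mkdir -p pics
python3 - <<'E'
from workcell import env
import cv2
print(env.state())
for n in("scene","top","wrist"):
    f=env.grab_frame(n); cv2.imwrite(f"pics/{n}0.png",f["pixels"][:,:,::-1])
    print(n,f["intrinsics"],f["eye"],f["attitude"],[k for k in f])
E
```

```text
pics
{'time_s': 0.0, 'qpos': array([ 6.98448679e+01,  1.83516384e+01,  8.97070564e+01, -1.10584122e-03,
        7.20409653e+01, -1.14794579e+00]), 'qvel': array([-0.09013333, -0.06522502, -0.04046113,  0.00391202,  0.05087764,
       -0.08138859]), 'effort': array([ 7.43397268e-04, -4.12468171e+01, -2.31972420e+01,  7.28366082e-02,
        4.58552514e-02, -1.50916958e-04]), 'ee_pos': array([187.12357013, 543.17630234, 213.11587737]), 'ee_rot': array([-1.79999055e+02,  9.96611147e-02,  7.09931564e+01]), 'force': array([-1.76209264,  0.16764712, -0.43711114]), 'torque': array([ 0.02079172, -0.01477775, -0.00129231]), 'gripper_width': 91.04300653383214}
scene [[433.57762878   0.         257.56178052]
 [  0.         433.57762878 194.5907508 ]
 [  0.           0.           1.        ]] [-315.02455256 -438.73660359  844.44974347] [ 50.84221107   0.70954162 -65.58339476] ['pixels', 'intrinsics', 'eye', 'attitude']
top [[391.34783976   0.         255.78091908]
 [  0.         391.34783976 193.91978563]
 [  0.           0.           1.        ]] [ 372.20470582  -26.02399056 1165.53398527] [  8.90777319  -0.5182731  -91.43047946] ['pixels', 'intrinsics', 'eye', 'attitude']
wrist [[297.31863964   0.         258.75254753]
 [  0.         297.31863964 192.82781543]
 [  0.           0.           1.        ]] [117.72555159 566.11286894 384.01855514] [-15.24793597   0.13053573  70.97681171] ['pixels', 'intrinsics', 'eye', 'attitude']
```

View pics/scene0.png

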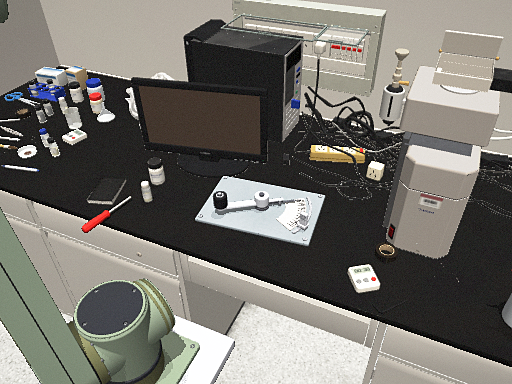

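View pics/top0.png

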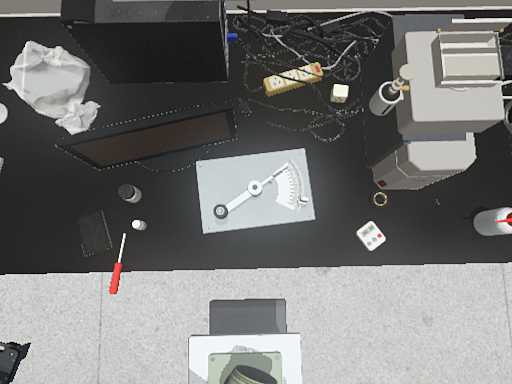

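View pics/wrist0.png

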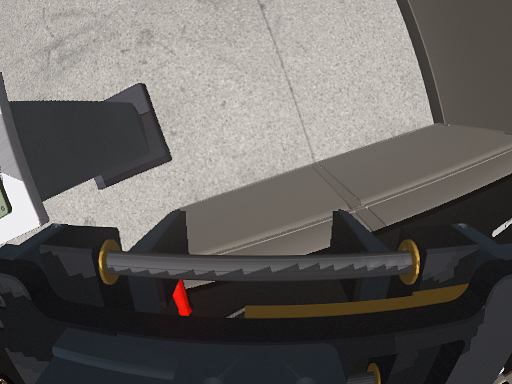

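The scene and top views both show the stand. In the top view the pivot is at about (255,188), the roller at about (220,211) and the rider at about (304,199). Next I'll write helpers and measure.

```bash
cat > h.py <<'E'
import numpy as np, cv2
from scipy.spatial.transform import Rotation as R
def snap(n,tag=None):
    from workcell import env
    f=env.grab_frame(n)
    if tag: cv2.imwrite(f"pics/{tag}.png",f["pixels"][:,:,::-1])
    np.savez(f"pics/{tag}.npz",p=f["pixels"],K=f["intrinsics"],e=f["eye"],a=f["attitude"])
    return f["pixels"],f["intrinsics"],np.array(f["eye"]),R.from_euler('xyz',f["attitude"],degrees=True).as_matrix()
def load(tag):
    d=np.load(f"pics/{tag}.npz"); return d["p"],d["K"],d["e"],R.from_euler('xyz',d["a"],degrees=True).as_matrix()
def ray(uv,K,Rm,fish=False):
    x=(uv[0]-K[0,2])/K[0,0]; y=(uv[1]-K[1,2])/K[1,1]
    if fish:
        r=np.hypot(x,y); s=np.sin(r)/r if r>0 else 1
        d=np.array([x*s,-y*s,-np.cos(r)])
    else: d=np.array([x,-y,-1.])
    return Rm@d
def onz(uv,z,K,e,Rm,fish=False):
    d=ray(uv,K,Rm,fish); return e+d*(z-e[2])/d[2]
def proj(P,K,e,Rm,fish=False):
    c=Rm.T@(np.asarray(P,float)-e); d=np.array([c[0],-c[1],-c[2]])
    if fish:
        rho=np.hypot(d[0],d[1]); t=np.arctan2(rho,d[2]); d=np.array([d[0]/rho*t,d[1]/rho*t,1])
    else: d=d/d[2]
    return K[0,0]*d[0]+K[0,2],K[1,1]*d[1]+K[1,2]
def crop(img,x0,y0,x1,y1,s,fn):
    cv2.imwrite(fn,cv2.resize(img[y0:y1,x0:x1,::-1],None,fx=s,fy=s,interpolation=cv2.INTER_CUBIC))
E
python3 - <<'E'
from h import *
for n,b in(("top",(180,130,335,250)),("scene",(180,160,340,260))):
    p,K,e,Rm=snap(n,n+"1"); crop(p,*b,5,f"pics/{n}1c.png")
    g=p.astype(int); m=((g.min(2)>120)).astype(np.uint8)
    n_,l,st,c=cv2.connectedComponentsWithStats(m)
    if n=="top":
        k=l[150+10,210]
        # plate mask
        k=l[220,270]; mm=cv2.morphologyEx((l==k).astype(np.uint8),cv2.MORPH_CLOSE,np.ones((9,9)))
        cs=cv2.findContours(mm,0,1)[0]; cc=max(cs,key=cv2.contourArea)
        r=cv2.minAreaRect(cc); box=cv2.boxPoints(r); print(r,box)
        W=[onz(q,12,K,e,Rm)[:2] for q in box]; print(np.round(W,1)); 
        print([np.linalg.norm(W[i]-W[(i+1)%4]) for i in range(4)],np.mean(W,0))
    print(n,[np.round(onz(q,0,K,e,Rm),0) for q in([(255,188)] if n=="top" else [(262,198)])])
E
```

```text
((254.46157836914062, 190.1923065185547), (72.93241882324219, 113.49177551269531), 82.87498474121094) [[193.63081 161.04616]
 [306.2462  146.96922]
 [315.29236 219.33846]
 [202.67697 233.41539]]
[[ 657.5  144.1]
 [ 693.7 -198.2]
 [ 472.5 -215. ]
 [ 439.1  117.7]]
[np.float64(344.2089348614639), np.float64(221.88625149041985), np.float64(334.4235157120686), np.float64(220.01199392737533)] [565.71306089 -37.8524183 ]
top [array([573., -39.,   0.])]
scene [array([615., -20.,   0.])]
```

View pics/top1c.png

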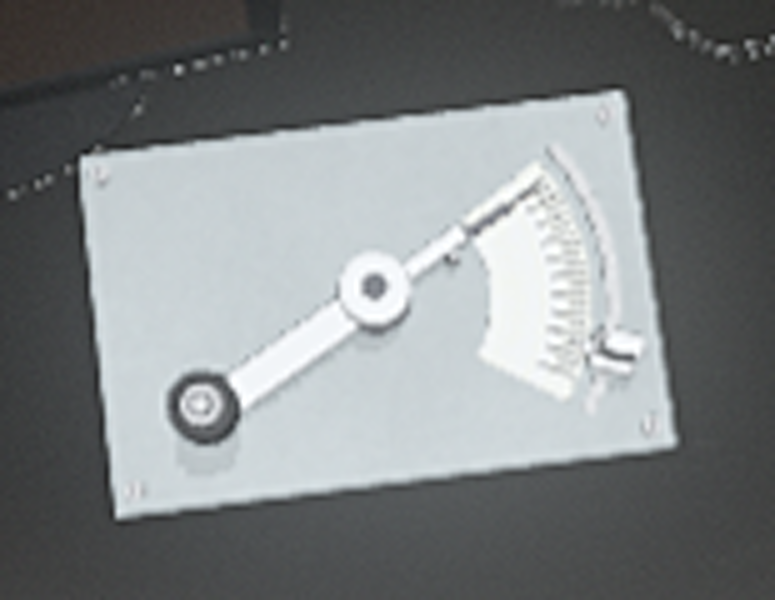

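View pics/scene1c.png

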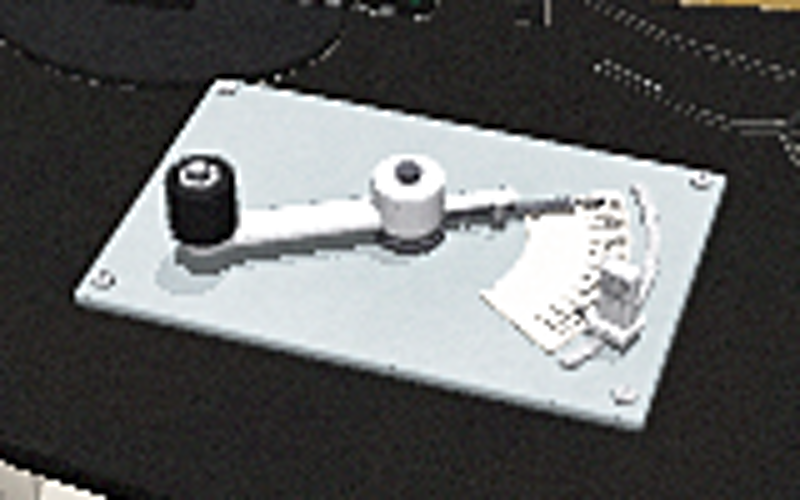

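The crops show the plate corners at crop pixels (81,157), (625,90), (677,443) and (117,518). The hub is at (374,287), the roller top at (202,405) and the rider tab at (622,345). Next I'll fit the stand pose.

Run:
```python
from h import *
def g(c,o): return np.array([(q+0.5)/5-0.5 for q in c])+o
T=load("top1"); S=load("scene1")
tc=[g(c,(180,130)) for c in((81,157),(625,90),(677,443),(117,518))]
sc=[g(c,(180,160)) for c in((222,80),(726,178),(645,425),(76,298))]
for nm,cs,C in(("top",tc,T),("scene",sc,S)):
    W=np.array([onz(c,12,*C[1:])[:2] for c in cs]); print(nm,np.round(W,1))
    print(" sides",[round(float(np.linalg.norm(W[i]-W[(i+1)%4])),1) for i in range(4)],"ctr",W.mean(0).round(1))
    for i,j in((1,0),(2,3)):
        d=W[j]-W[i]; print(" yaw",np.degrees(np.arctan2(d[1],d[0]))-90)
    for i,j in((3,0),(2,1)):
        d=W[j]-W[i]; print(" yaw",np.degrees(np.arctan2(d[1],d[0])))
print("roller top bolt z80",onz(g((202,405),(180,130)),80,*T[1:]), "scene",onz(g((202,172),(180,160)),80,*S[1:]))
print("tab top",onz(g((628,343),(180,130)),65,*T[1:]),onz(g((622,275),(180,160)),65,*S[1:]))
# triangulate monitor corner: top img (240,137)/(235,107)? scene right top (267,90) bottom right (267,160)
def tri(a,b):
    d1=ray(a,T[1],T[3]);d2=ray(b,S[1],S[3]);A=np.c_[d1,-d2];s=np.linalg.lstsq(A,S[2]-T[2],rcond=None)[0]
    return T[2]+s[0]*d1,S[2]+s[1]*d2
print(tri((234,107),(267,90)),tri((57,147),(147,79)))
print("jar",tri((129,187),(155,160)),"vial",tri((136,222),(145,184)))
```

```text
top [[ 657.5  137.6]
 [ 691.9 -193.1]
 [ 475.9 -214.3]
 [ 439.7  116.8]]
 sides [332.4, 217.0, 333.1, 218.8] ctr [566.2 -38.3]
 yaw 5.925357437123694
 yaw 6.229617809020681
 yaw 5.458566050118167
 yaw 5.621402825789859
scene [[ 656.6  132.3]
 [ 690.2 -194.5]
 [ 474.1 -218.2]
 [ 439.   111.3]]
 sides [328.6, 217.4, 331.4, 218.6] ctr [565.  -42.3]
 yaw 5.880027367877091
 yaw 6.086246760340401
 yaw 5.502515632080966
 yaw 6.239360620950662
roller top bolt z80 [497.36425454  60.77961938  80.        ] scene [496.22882077  55.53138507  80.        ]
tab top [ 528.76857521 -180.5400635    65.        ] [ 524.89312507 -183.99171508   65.        ]
(array([709.40494432,   7.82006096, 308.43254105]), array([710.66992399,   5.38271315, 308.83396578])) (array([620.99121201, 402.6074476 , 317.34153867]), array([646.75697342, 363.52036874, 305.14645594]))
jar (array([570.69402014, 316.28334399,  76.69741427]), array([565.93337701, 323.05859992,  77.95957155])) vial (array([473.37333589, 300.51521755,  56.03354281]), array([474.18178046, 299.36916182,  55.76996212]))
```

Both views agree: the stand is at about (565.5,-40) with yaw 5.9°. From that pose the roller should be at (497.7,58.9), and it measures (497,58). Next I'll plan the hover move.

```bash
cat >> h.py <<'E'
def rows(tgt,yaw,n=10,maxs=60,maxr=10.5,st=None):
    """even rows (<=n) from present pose to tgt, tool down at yaw; returns rounded rows and predicted end"""
    from workcell import env
    s=env.state(); p=np.array(s["ee_pos"]); Rm=R.from_euler('xyz',s["ee_rot"],degrees=True)
    G=R.from_euler('xyz',[180,0,yaw],degrees=True); tgt=np.array(tgt,float)
    out=[]
    for k in range(n,0,-1):
        d=(tgt-p)/k; 
        if np.linalg.norm(d)>maxs: d*=maxs/np.linalg.norm(d)
        rv=(Rm.inv()*G).as_rotvec(degrees=True)/k
        if np.linalg.norm(rv)>maxr: rv*=maxr/np.linalg.norm(rv)
        t=np.round(Rm.inv().apply(d),1); rv=np.round(rv,1)
        out.append([[float(v) for v in rv],[float(v) for v in t]])
        p=p+Rm.apply(t); Rm=Rm*R.from_rotvec(rv,degrees=True)
    for r in out: print(r)
    print("end",p.round(1),Rm.as_euler('xyz',degrees=True).round(1))
def show():
    from workcell import env
    s=env.state(); print("t",round(s["time_s"],2),"pos",s["ee_pos"].round(2),"rot",s["ee_rot"].round(2),"F",s["force"].round(2),"w",round(s["gripper_width"],1),"q",s["qpos"].round(0))
E
python3 - <<'E'
from h import *
rows((447,24.5,150),-55.5); show()
E
```

```text
[[0.0, 0.0, 10.5], [-40.6, 41.5, 6.4]]
[[0.0, 0.0, 10.5], [-32.4, 48.2, 6.4]]
[[0.0, 0.0, 10.5], [-23.0, 53.3, 6.4]]
[[0.0, 0.0, 10.5], [-13.0, 56.6, 6.4]]
[[0.0, 0.0, 10.5], [-2.4, 58.0, 6.4]]
[[0.0, 0.0, 10.5], [8.2, 57.4, 6.4]]
[[0.0, -0.0, 10.5], [18.5, 55.0, 6.4]]
[[0.0, -0.0, 10.5], [28.2, 50.7, 6.4]]
[[0.0, -0.0, 10.5], [37.0, 44.7, 6.3]]
[[0.0, -0.0, 10.5], [44.4, 37.2, 6.4]]
end [447.   24.5 150. ] [180.  -0. -34.]
t 0.25 pos [187.22 543.45 213.57] rot [-1.800e+02  4.000e-02  7.099e+01] F [-0.1   0.09  0.03] w 91.3 q [70. 18. 90. -0. 72. -1.]
```

servo_tool --plan '[[[0,0,10.5],[-40,41,5],0],[[0,0,10.5],[-32,48,5],0],[[0,0,10.5],[-23,53,5],0],[[0,0,10.5],[-13,57,5],0],[[0,0,10.5],[-2,58,5],0],[[0,0,10.5],[8,57,5],0],[[0,0,10.5],[18,55,5],0],[[0,0,10.5],[28,51,5],0],[[0,0,10.5],[37,45,5],0],[[0,0,10.5],[40,33,5],0]]'

```text
time_s: 1.5
ee_pos: [439.8, 14.1, 162.5]
ee_rot: [-179.6, -0.2, -36.4]
force: [0.6, 0.6, -0.8]
gripper_width: 0.3
```

Run:
```python
from h import *
p,K,e,Rm=snap("wrist","w1"); cv2.imwrite("pics/w1b.png",cv2.resize(p[:,:,::-1],(768,576)))
show()
rows((447,24.5,110),-55.5)
```

```text
t 1.55 pos [442.37   9.22 162.12] rot [-179.75   -0.48  -36.83] F [ 2.9  -3.82 -0.15] w 0.5 q [ -0.   9. 111.  -0.  60.  37.]
[[-0.0, -0.0, 1.9], [-0.6, -1.5, 5.2]]
[[-0.0, -0.0, 1.9], [-0.6, -1.5, 5.2]]
[[-0.0, -0.1, 1.9], [-0.7, -1.4, 5.2]]
[[-0.0, -0.0, 1.9], [-0.7, -1.4, 5.2]]
[[-0.1, -0.1, 1.8], [-0.8, -1.4, 5.2]]
[[-0.0, -0.0, 1.9], [-0.8, -1.4, 5.2]]
[[-0.1, -0.1, 1.8], [-0.9, -1.3, 5.2]]
[[-0.0, -0.0, 1.9], [-0.9, -1.3, 5.2]]
[[-0.1, -0.1, 1.8], [-0.9, -1.3, 5.3]]
[[-0.0, -0.0, 1.9], [-0.9, -1.3, 5.2]]
end [447.   24.5 110. ] [-180.    -0.   -55.5]
```

View pics/w1b.png

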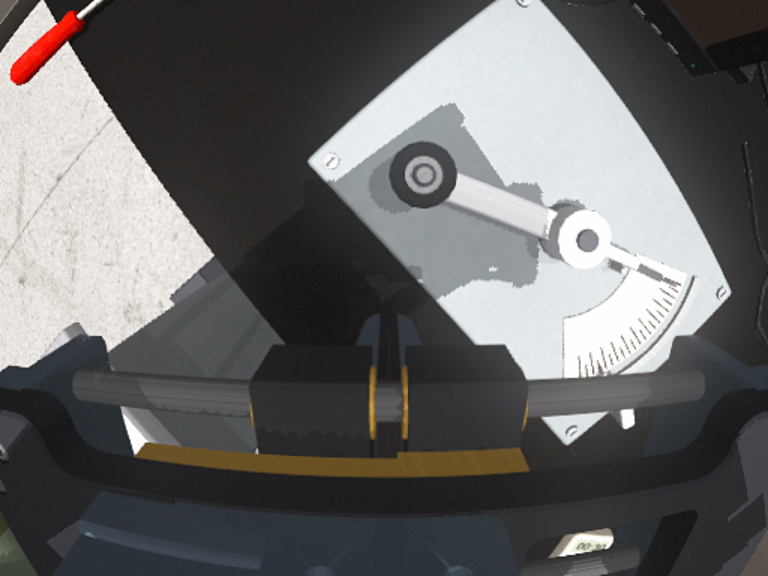

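The wrist picture shows the roller bolt at (423,175), the hub at (587,240), the hand along the first ticks at about (645,270), and the closed fingertips at (390,320), all in the enlarged frame. I'll measure from it.

Run:
```python
from h import *
C=load("w1")
f=lambda a:((a[0]+.5)/1.5-.5,(a[1]+.5)/1.5-.5)
print("bolt",onz(f((424,175)),80,*C[1:],True),"rim",onz(f((423,174)),73,*C[1:],True))
for z in(45,60,70): print("hub",z,onz(f((587,240)),z,*C[1:],True))
for c in((308,162),(727,290),(568,443)): print("corner",onz(f(c),12,*C[1:],True))
print("tip proj",f((390,316)),proj((442.37,9.22,162.12),*C[1:],True))
show()
```

```text
bolt [499.76448704  58.62267243  80.        ] rim [500.08752093  59.07162046  73.        ]
hub 45 [571.61765206 -44.71341707  45.        ]
hub 60 [567.03678247 -38.66036187  60.        ]
hub 70 [563.9828694  -34.62499175  70.        ]
corner [443.20709779 112.76592565  12.        ]
corner [ 688.12653633 -187.16084615   12.        ]
corner [ 479.31926525 -214.00651221   12.        ]
tip proj (259.8333333333333, 210.5) (np.float64(264.45280092894154), np.float64(237.32596442840355))
t 1.55 pos [442.37   9.22 162.12] rot [-179.75   -0.48  -36.83] F [ 2.9  -3.82 -0.15] w 0.5 q [ -0.   9. 111.  -0.  60.  37.]
```

servo_tool --plan '[[[0,0,2],[0,0,5],0],[[0,0,2],[-0.5,-1.5,5],0],[[0,0,2],[-1,-1.5,5],0],[[0,0,2],[-1,-1.5,5],0],[[0,0,2],[-1,-1.5,5],0],[[0,0,2],[-1,-1.5,5],0],[[0,0,2],[-1,-1.5,5],0],[[0,0,2],[-1,-1.5,5],0],[[0,0,2],[-1,-1.5,5],0],[[0,0,0],[0,0,0],0]]'

```text
time_s: 2.8
ee_pos: [445.8, 22.4, 115.4]
ee_rot: [-179.7, -0.3, -55.4]
force: [0.2, -0.6, 0.6]
gripper_width: 0.1
```

Run:
```python
from h import *
show()
p,K,e,Rm=snap("wrist","w2"); cv2.imwrite("pics/w2b.png",cv2.resize(p[:,:,::-1],(768,576)))
show()
```

```text
t 2.8 pos [445.84  22.37 115.39] rot [-179.69   -0.32  -55.41] F [ 0.16 -0.65  0.57] w 0.1 q [  1.  12. 114.  -0.  53.  57.]
t 2.85 pos [446.    22.31 115.61] rot [-179.66   -0.33  -55.41] F [ 0.06  0.4  -0.21] w 0.8 q [  1.  12. 114.  -0.  53.  57.]
```

View pics/w2b.png

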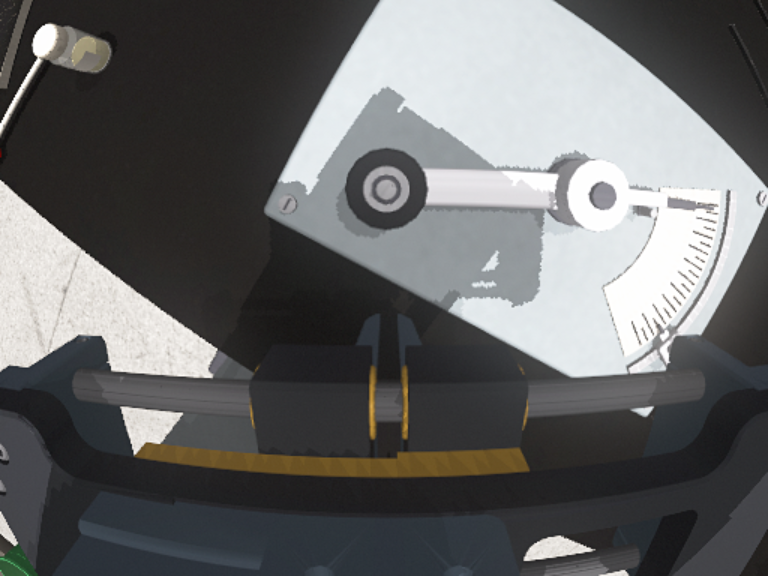

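The roller bolt sits at (386,188), in line with the fingers at x≈388, and the arm lies level in the picture, so the push is square. Descending in front of the roller.

servo_tool --plan '[[[0,0,0],[0,0,8],0],[[0,0,0],[0,0,9],0],[[0,0,0],[0,0,9],0],[[0,0,0],[0,0,9],0],[[0,0,0],[0,0,9],0],[[0,0,0],[0,0,9],0],[[0,0,0],[0,0,9],0],[[0,0,0],[0,0,8],0],[[0,0,0],[0,0,3],0],[[0,0,0],[0,0,0],0]]'

```text
time_s: 4.1
ee_pos: [446.5, 22.1, 37.3]
ee_rot: [-179.7, -0.3, -55.3]
force: [0.8, -0.2, -0.1]
gripper_width: 0.4
```

```bash
cat >> h.py <<'E'
def Fav(n=6):
    from workcell import env
    L=[]
    for i in range(n):
        env.grab_frame("wrist"); s=env.state(); L.append(s["force"])
    L=np.array(L); Rm=R.from_euler('xyz',s["ee_rot"],degrees=True)
    print("F world mean",L.mean(0).round(2),"sd",L.std(0).round(2),"tool",Rm.inv().apply(L.mean(0)).round(2)); show()
    return L
E
python3 - <<'E'
from h import *
show();Fav()
E
```

```text
t 4.1 pos [446.52  22.13  37.29] rot [-179.69   -0.32  -55.35] F [ 0.76 -0.22 -0.14] w 0.4 q [  1.  18. 120.  -0.  41.  57.]
F world mean [ 0.04  0.01 -0.12] sd [0.47 0.32 0.3 ] tool [ 0.01 -0.04  0.13]
t 4.4 pos [446.74  22.14  37.73] rot [-179.65   -0.35  -55.35] F [ 0.22 -0.04  0.03] w 0.6 q [  1.  18. 120.  -0.  41.  57.]
```

servo_tool --plan '[[[0,0,0],[0,-3,-1],0],[[0,0,0],[0,-3,-1],0],[[0,0,0],[0,-3,-1],0],[[0,0,0],[0,-3,-1],0],[[0,0,0],[0,-3,-1],0],[[0,0,0],[0,-3,-1],0],[[0,0,0],[0,-2,0],0],[[0,0,0],[0,-1,0],0],[[0,0,0],[0,-1,0],0],[[0,0,0],[0,-1,0],0]]'

```text
time_s: 5.65
ee_pos: [467.2, 36.2, 44.6]
ee_rot: [-179.6, -0.4, -55.3]
force: [-1.1, -0.3, -0.4]
gripper_width: 0.7
```

Run:
```python
from h import *
Fav(4)
p,K,e,Rm=snap("wrist","w3"); cv2.imwrite("pics/w3b.png",cv2.resize(p[:,:,::-1],(768,576)))
```

```text
F world mean [ 0.3  -0.03  0.16] sd [0.54 0.48 0.25] tool [ 0.2  -0.23 -0.16]
t 5.85 pos [467.24  36.21  44.63] rot [-179.61   -0.37  -55.34] F [-0.59 -0.06  0.2 ] w 0.6 q [  3.  19. 117.  -0.  43.  59.]
```

View pics/w3b.png

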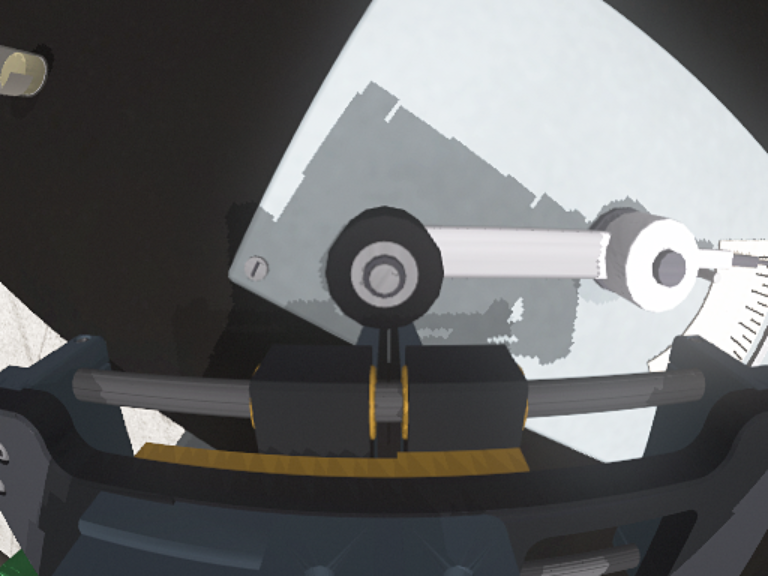

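The roller, centred at (384,268), is almost touching the fingertips at (388,325). I'll go on in small steps.

servo_tool --plan '[[[0,0,0],[0,-1,0],0],[[0,0,0],[0,-1,0],0],[[0,0,0],[0,-1,0],0],[[0,0,0],[0,-1,0],0],[[0,0,0],[0,-1,0],0],[[0,0,0],[0,-1,0],0],[[0,0,0],[0,0,0],0],[[0,0,0],[0,0,0],0],[[0,0,0],[0,0,0],0],[[0,0,0],[0,0,0],0]]'

```text
time_s: 7.15
ee_pos: [469.3, 39.1, 44.3]
ee_rot: [-180.0, -0.2, -55.3]
force: [-3.4, -0.6, 2.6]
gripper_width: 1.0
```

Run:
```python
from h import *
Fav(5)
```

```text
F world mean [-2.41 -0.88  2.27] sd [0.29 0.41 0.57] tool [-0.64  2.48 -2.27]
t 7.4 pos [469.3   39.09  44.3 ] rot [-179.96   -0.23  -55.31] F [-2.4  -1.29  2.32] w 0.6 q [  3.  20. 116.  -0.  44.  59.]
```

servo_tool --plan '[[[0,0,0.5],[-0.3,-1.5,-0.5],0],[[0,0,0.5],[-0.3,-1.5,-0.5],0],[[0,0,0.5],[-0.3,-1.5,-0.3],0],[[0,0,0.5],[-0.3,-1.5,-0.3],0],[[0,0,0.5],[-0.3,-1.5,0],0],[[0,0,0.5],[-0.3,-1.5,0],0],[[0,0,0],[0,-0.3,0],0],[[0,0,0],[0,-0.3,0],0],[[0,0,0],[0,-0.3,0],0],[[0,0,0],[0,-0.3,0],0]]'

```text
time_s: 8.65
ee_pos: [469.8, 42.9, 44.5]
ee_rot: [179.0, -0.1, -58.4]
force: [-4.3, -2.9, 4.3]
gripper_width: 0.3
```

Run:
```python
from h import *
Fav(5)
```

```text
F world mean [-4.02 -3.56  3.41] sd [0.53 0.15 0.49] tool [ 0.94  5.35 -3.32]
t 8.9 pos [469.81  42.84  44.54] rot [ 1.7903e+02 -9.0000e-02 -5.8450e+01] F [-4.06 -3.35  3.87] w 0.4 q [  4.  20. 116.  -1.  45.  63.]
```

servo_tool --plan '[[[0.4,0,0],[0,-2,-0.5],0],[[0.4,0,0],[0,-2,-0.5],0],[[0.4,0,0],[0,-2,-0.5],0],[[0.4,0,0],[0,-2,-0.5],0],[[0.3,0,0],[0,-2,-0.5],0],[[0.3,0,0],[0,-2,-0.5],0],[[0.3,0,0],[0,-0.5,-0.3],0],[[0.3,0,0],[0,-0.5,-0.3],0],[[0.2,0,0],[0,-0.5,-0.3],0],[[0.2,0,0],[0,-0.5,-0.3],0]]'

```text
time_s: 10.15
ee_pos: [468.9, 45.5, 44.2]
ee_rot: [-179.4, 0.3, -58.5]
force: [-4.1, -2.2, 1.3]
gripper_width: 0.4
```

Run:
```python
from h import *
Fav(4)
p,K,e,Rm=snap("wrist","w4"); cv2.imwrite("pics/w4b.png",cv2.resize(p[:,:,::-1],(768,576)))
```

```text
F world mean [-4.3  -3.35  1.92] sd [0.47 0.41 0.34] tool [ 0.59  5.39 -1.98]
t 10.35 pos [468.86  45.53  44.21] rot [-179.44    0.33  -58.45] F [-3.7  -3.35  2.49] w 0.5 q [  4.  20. 117.   1.  44.  62.]
```

View pics/w4b.png

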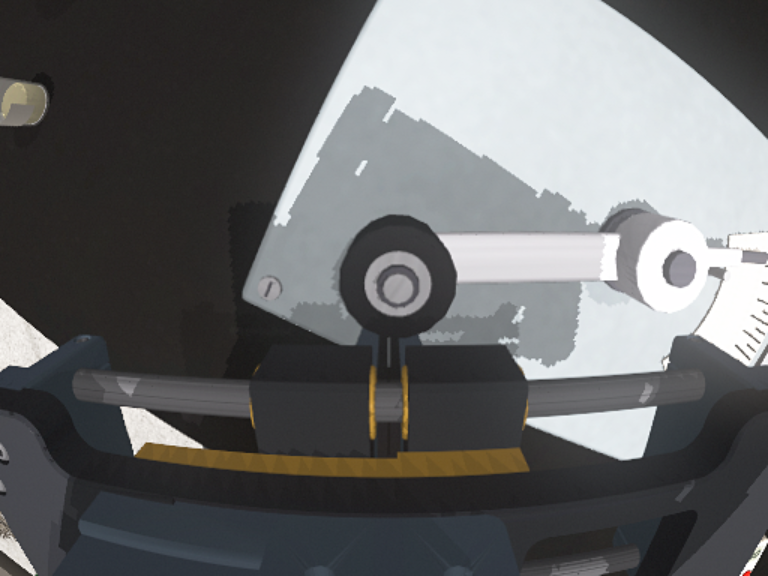

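The roller is at column 397 and the fingertips at 388, so the tool has crept a few mm sideways. I'll correct that while pushing harder.

servo_tool --plan '[[[0,0,0],[0.8,-2.5,-0.3],0],[[0,0,0],[0.8,-2.5,-0.3],0],[[0,0,0],[0.8,-2.5,-0.3],0],[[0.2,0,0],[0.8,-3,-0.3],0],[[0.2,0,0],[0.8,-3,-0.3],0],[[0.2,0,0],[0.6,-3,-0.3],0],[[0.2,0,0],[0.6,-3,-0.3],0],[[0.2,0,0],[0.6,-3,-0.3],0],[[0.2,0,0],[0.6,-3,-0.3],0],[[0.2,0,0],[0.6,-3,-0.3],0]]'

```text
time_s: 11.65
ee_pos: [481.3, 49.3, 44.2]
ee_rot: [179.9, 0.9, -58.4]
force: [-7.3, -3.4, 3.7]
gripper_width: 0.3
```

Run:
```python
from h import *
Fav(5)
```

```text
F world mean [-6.76 -4.01  4.14] sd [0.52 0.31 0.56] tool [-0.19  7.87 -4.13]
t 11.9 pos [481.4   49.33  44.2 ] rot [179.94   0.86 -58.39] F [-6.8  -4.23  5.05] w 0.5 q [  4.  21. 114.   1.  45.  62.]
```

The tool now pushes the arm about 0.14 rad in, at about 8 N. I'll keep going with larger offsets, turning the tool with the arm and lifting slightly.

servo_tool --plan '[[[0,0,1.2],[-0.4,-3.5,-0.8],0],[[0,0,1.2],[-0.4,-3.8,-0.8],0],[[0,0,1.2],[-0.4,-3.8,-0.8],0],[[0,0,1.2],[-0.4,-3.8,-0.8],0],[[0,0,1.2],[-0.4,-3.8,-0.8],0],[[0,0,1.2],[-0.4,-3.8,-0.8],0],[[0,0,1.2],[-0.4,-3.8,-0.8],0],[[0,0,1.2],[-0.4,-3.8,-0.8],0],[[0,0,1.2],[-0.4,-3.8,-0.8],0],[[0,0,1.2],[-0.4,-3.8,-0.8],0]]'

```text
time_s: 13.15
ee_pos: [485.9, 61.5, 45.4]
ee_rot: [176.0, 1.1, -70.8]
force: [-7.8, -4.0, 5.6]
gripper_width: 0.3
```

Run:
```python
from h import *
Fav(4)
p,K,e,Rm=snap("wrist","w5"); cv2.imwrite("pics/w5b.png",cv2.resize(p[:,:,::-1],(768,576)))
```

```text
F world mean [-8.13 -4.19  4.23] sd [0.71 0.42 0.57] tool [ 1.19  9.33 -3.62]
t 13.35 pos [486.09  61.58  45.43] rot [176.07   1.09 -70.73] F [-8.98 -3.54  4.13] w 0.3 q [  6.  23. 111.   0.  50.  76.]
```

View pics/w5b.png

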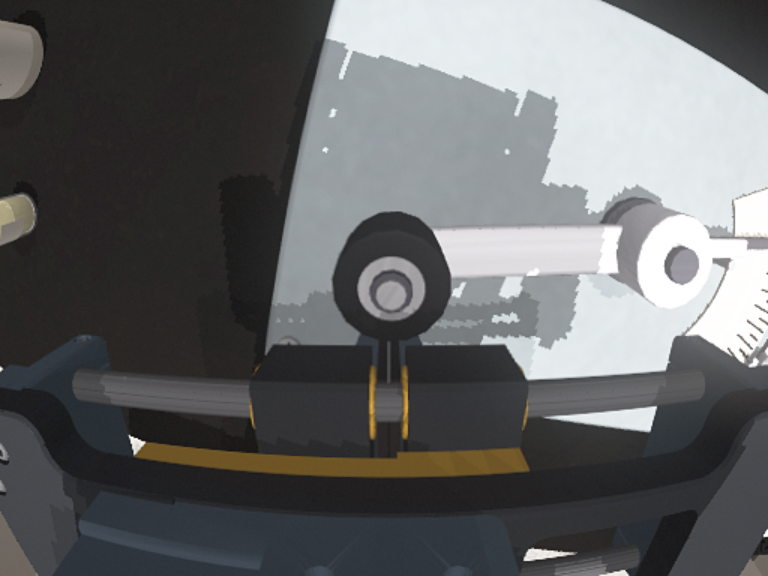

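Roller column 391 against fingers 388, so it is well centred. The tool has tilted 4°, so I'll level it while pressing on.

servo_tool --plan '[[[1.0,0,0.8],[-0.2,-4,-0.8],0],[[1.0,0,0.8],[-0.2,-4.3,-0.8],0],[[1.0,0,0.8],[-0.2,-4.3,-0.8],0],[[1.0,0,0.8],[-0.2,-4.3,-0.8],0],[[1.0,0,0.8],[-0.2,-4.3,-0.8],0],[[1.0,0,0.8],[-0.2,-4.3,-0.8],0],[[1.0,0,0.5],[-0.2,-4.3,-0.8],0],[[1.0,0,0.5],[-0.2,-4.3,-0.8],0],[[1.0,0,0.5],[-0.2,-4.3,-0.8],0],[[1.0,0,0.5],[-0.2,-4.3,-0.8],0]]'

```text
time_s: 14.65
ee_pos: [489.3, 68.4, 43.8]
ee_rot: [-178.7, 1.4, -77.9]
force: [-9.1, -3.3, 3.6]
gripper_width: 0.2
```

Run:
```python
from h import *
Fav(4)
```

```text
F world mean [-9.28 -3.42  3.75] sd [0.45 0.38 0.33] tool [ 1.3  9.7 -4. ]
t 14.85 pos [489.27  68.46  43.82] rot [-178.67    1.38  -77.86] F [-9.98 -3.72  3.47] w 0.3 q [  6.  21. 114.   2.  44.  82.]
```

servo_tool --plan '[[[0.4,0,0],[0.3,-4.6,-1.4],0],[[0.4,0,0],[0.3,-4.7,-1.4],0],[[0.4,0,0],[0.3,-4.8,-1.4],0],[[0.5,0,0],[0.3,-4.8,-1.4],0],[[0.5,0,0],[0.3,-4.8,-1.4],0],[[0.5,0,0],[0.3,-4.8,-1.4],0],[[0.5,0,0],[0.3,-4.8,-1.4],0],[[0.5,0,0],[0.3,-4.8,-1.4],0],[[0.5,0,0],[0.3,-4.8,-1.4],0],[[0.5,0,0],[0.3,-4.8,-1.4],0]]'

```text
time_s: 16.1
ee_pos: [489.8, 69.4, 44.4]
ee_rot: [-179.9, 1.9, -78.0]
force: [-10.4, -3.1, 1.6]
gripper_width: 0.3
```

Run:
```python
from h import *
Fav(4)
```

```text
F world mean [-9.93 -2.87  1.89] sd [0.34 0.49 0.35] tool [ 0.68 10.3  -1.94]
t 16.3 pos [489.92  69.44  44.36] rot [-179.87    1.91  -78.03] F [-9.58 -2.87  1.5 ] w 0.5 q [  5.  21. 113.   3.  45.  82.]
```

servo_tool --plan '[[[0.7,0.3,0],[0.3,-5.2,-1.5],0],[[0.7,0.3,0],[0.3,-5.4,-1.5],0],[[0.7,0.3,0],[0.3,-5.5,-1.5],0],[[0.7,0.3,0],[0.3,-5.5,-1.5],0],[[0.7,0.3,0],[0.3,-5.5,-1.5],0],[[0.7,0.3,0],[0.3,-5.5,-1.5],0],[[0.7,0.3,0],[0.3,-5.5,-1.5],0],[[0.7,0.3,0],[0.3,-5.5,-1.5],0],[[0.7,0.3,0],[0.3,-5.5,-1.5],0],[[0.7,0.3,0],[0.3,-5.5,-1.5],0]]'

```text
time_s: 17.55
ee_pos: [493.2, 71.2, 43.9]
ee_rot: [-179.3, -0.6, -78.4]
force: [-10.0, -2.9, 1.1]
gripper_width: 0.7
```

Run:
```python
from h import *
Fav(4)
```

```text
F world mean [-10.01  -2.59   1.72] sd [0.33 0.64 0.5 ] tool [ 0.53 10.3  -1.84]
t 17.75 pos [493.17  71.25  43.9 ] rot [-179.29   -0.63  -78.36] F [-9.64 -2.56  1.94] w 0.2 q [  7.  21. 113.  -1.  44.  86.]
```

servo_tool --plan '[[[0.6,-0.1,0],[0.4,-6,-1.5],0],[[0.6,-0.1,0],[0.4,-6.5,-1.5],0],[[0.6,0,0],[0.4,-6.5,-1.5],0],[[0.6,0,0],[0.4,-6.5,-1.5],0],[[0.6,0,0],[0.4,-6.5,-1.5],0],[[0.6,0,0],[0.4,-6.5,-1.5],0],[[0.6,0,0],[0.4,-6.5,-1.5],0],[[0.6,0,0],[0.4,-6.5,-1.5],0],[[0.6,0,0],[0.4,-6.5,-1.5],0],[[0.6,0,0],[0.4,-6.5,-1.5],0]]'

```text
time_s: 19.0
ee_pos: [502.6, 74.0, 44.2]
ee_rot: [179.8, 0.2, -78.7]
force: [-11.4, -2.1, 3.6]
gripper_width: 0.3
```

Run:
```python
from h import *
Fav(4)
```

```text
F world mean [-11.35  -2.49   3.18] sd [0.62 0.14 0.33] tool [ 0.2  11.63 -3.14]
t 19.2 pos [502.67  74.01  44.19] rot [ 1.7982e+02  1.5000e-01 -7.8670e+01] F [-10.36  -2.7    3.33] w 0.2 q [  7.  22. 111.   0.  46.  86.]
```

Force is now 11.6 N horizontal. One more small nudge, then I'll hold by idling on camera calls, which keep the last target.

servo_tool --plan '[[[0.6,0,0],[0.3,-6.2,-2],0],[[0.6,0,0],[0.3,-6.2,-2],0],[[0.6,0,0],[0.3,-6.2,-2],0],[[0.6,0,0],[0.3,-6.2,-2],0],[[0.6,0,0],[0.3,-6.2,-2],0],[[0.6,0,0],[0.3,-6.2,-2],0],[[0.6,0,0],[0.3,-6.2,-2],0],[[0.6,0,0],[0.3,-6.2,-2],0],[[0.6,0,0],[0.3,-6.2,-2],0],[[0.6,0,0],[0.3,-6.2,-2],0]]'

```text
time_s: 20.45
ee_pos: [503.2, 75.4, 44.9]
ee_rot: [178.0, 0.7, -79.0]
force: [-11.1, -3.1, 1.2]
gripper_width: 0.7
```

Run:
```python
from h import *
L=Fav(5); print(L[:,:2].round(1).tolist())
```

```text
F world mean [-11.77  -3.03   1.38] sd [0.2  0.24 0.53] tool [ 0.71 12.18 -0.96]
t 20.7 pos [503.25  75.43  44.94] rot [178.01   0.68 -78.98] F [-11.77  -2.91   0.5 ] w 0.5 q [  7.  23. 110.   1.  49.  85.]
[[-12.1, -3.4], [-11.8, -2.7], [-11.4, -3.0], [-11.8, -3.2], [-11.8, -2.9]]
```

12.15 N horizontal. Holding.

Run:
```python
from h import *
for i in range(5):
    Fav(5)
p,K,e,Rm=snap("wrist","w6"); cv2.imwrite("pics/w6b.png",cv2.resize(p[:,:,::-1],(768,576)))
```

```text
F world mean [-11.48  -3.09   1.27] sd [0.33 0.69 0.7 ] tool [ 0.82 11.9  -0.87]
t 20.95 pos [503.26  75.45  44.93] rot [178.01   0.68 -78.98] F [-11.6   -3.48   0.34] w 0.6 q [  7.  23. 110.   1.  49.  85.]
F world mean [-11.41  -3.     1.18] sd [0.32 0.25 0.44] tool [ 0.75 11.81 -0.78]
t 21.2 pos [503.23  75.46  44.95] rot [178.01   0.68 -78.98] F [-11.69  -3.27   1.23] w 0.5 q [  7.  23. 110.   1.  49.  85.]
F world mean [-11.95  -3.35   1.66] sd [0.2  0.3  0.54] tool [ 0.98 12.43 -1.24]
t 21.45 pos [503.25  75.46  44.94] rot [178.01   0.68 -78.98] F [-11.84  -3.28   1.94] w 0.5 q [  7.  23. 110.   1.  49.  85.]
F world mean [-11.67  -3.01   1.14] sd [0.41 0.41 0.64] tool [ 0.71 12.06 -0.73]
t 21.7 pos [503.25  75.47  44.94] rot [178.01   0.68 -78.98] F [-1.235e+01 -2.780e+00 -1.000e-02] w 0.1 q [  7.  23. 110.   1.  49.  85.]
F world mean [-11.37  -3.14   1.27] sd [0.55 0.59 0.48] tool [ 0.9  11.8  -0.87]
t 21.95 pos [503.23  75.45  44.92] rot [178.01   0.68 -78.98] F [-11.99  -2.6    1.9 ] w 0.5 q [  7.  23. 110.   1.  49.  85.]
```

View pics/w6b.png

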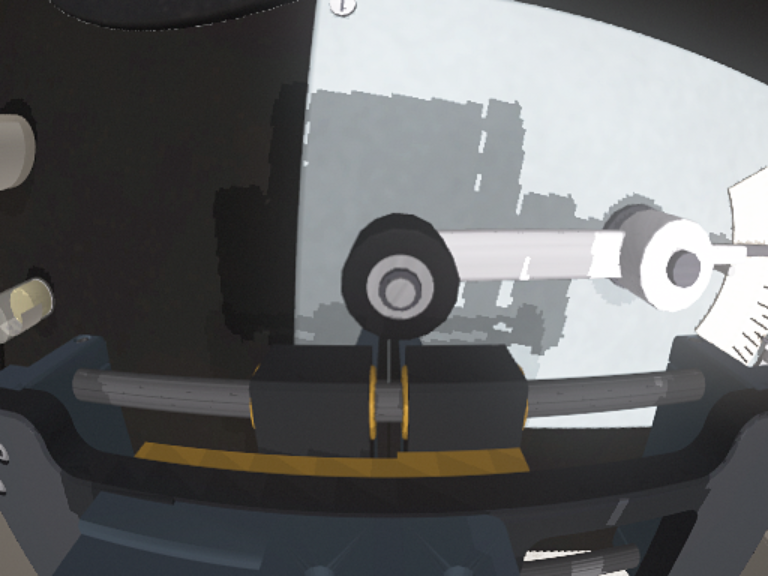

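The hold lasted 1.5 s at 11.8–12.4 N. Next I'll ease back.

Run:
```python
from h import *
def T(q):
    a=np.radians(34.5)-q; u=np.array([np.cos(a),np.sin(a)]); r=np.array([-u[1],u[0]])
    return np.array([566,-40])+120*r-36*u, -55.5-np.degrees(q)
for q in(.37,.28,.185,.09,0): print(q,T(q))
rows([*(T(.19)[0]),45],T(.19)[1])
```

```text
0.37 (array([503.35852867,  68.49906022]), np.float64(-76.69943841984046))
0.28 (array([493.86031731,  62.429811  ]), np.float64(-71.54281826366305))
0.185 (array([484.46940102,  55.12497795]), np.float64(-66.09971920992022))
0.09 (array([475.81374516,  46.96228744]), np.float64(-60.65662015617741))
0 (array([468.36270878,  38.50451811]), np.float64(-55.5))
[[0.2, 0.1, -1.3], [1.6, 2.2, 0.0]]
[[0.2, 0.1, -1.3], [1.6, 2.2, 0.0]]
[[0.2, 0.1, -1.2], [1.5, 2.2, 0.0]]
[[0.2, 0.1, -1.3], [1.5, 2.3, 0.1]]
[[0.2, 0.1, -1.2], [1.4, 2.3, 0.0]]
[[0.2, 0.1, -1.3], [1.3, 2.3, 0.0]]
[[0.2, 0.1, -1.2], [1.3, 2.4, 0.0]]
[[0.2, 0.1, -1.3], [1.3, 2.4, 0.0]]
[[0.2, 0.0, -1.2], [1.2, 2.4, 0.1]]
[[0.1, 0.1, -1.3], [1.1, 2.5, 0.0]]
end [484.9  55.5  45. ] [180.   -0.  -66.4]
```

servo_tool --plan '[[[0.3,0,-0.6],[0.8,-4.5,-1],0],[[0.3,0,-0.8],[1,-3,-0.8],0],[[0.3,0,-1],[1.2,-2,-0.6],0],[[0.3,0,-1.2],[1.3,-1,-0.5],0],[[0.3,0,-1.2],[1.3,-0.5,-0.5],0],[[0.3,0,-1.2],[1.3,-0.5,-0.4],0],[[0.3,0,-1.2],[1.3,0,-0.4],0],[[0.3,0,-1.2],[1.3,0,-0.4],0],[[0.3,0,-1.2],[1.3,0,-0.4],0],[[0.3,0,-1.2],[1.3,0,-0.4],0]]'

```text
time_s: 23.25
ee_pos: [481.6, 60.3, 45.2]
ee_rot: [176.8, 1.8, -68.0]
force: [-7.0, -3.2, 3.4]
gripper_width: 0.7
```

Run:
```python
from h import *
Fav(2)
```

```text
F world mean [-7.89 -4.1   4.15] sd [0.01 0.57 0.23] tool [ 0.73  9.07 -3.66]
t 23.35 pos [481.47  60.2   45.2 ] rot [176.75   1.76 -68.06] F [-7.9  -3.53  4.38] w 0.6 q [  5.  22. 112.   1.  50.  73.]
```

servo_tool --plan '[[[0.5,0.2,-1.2],[1,0.5,-0.4],0],[[0.5,0.2,-1.2],[1,0.8,-0.4],0],[[0.5,0.2,-1.2],[1,1,-0.4],0],[[0.5,0.2,-1.2],[1,1,-0.4],0],[[0.5,0.2,-1.2],[1,1,-0.4],0],[[0.5,0.2,-1.2],[1,1,-0.3],0],[[0.5,0.2,-1.2],[1,1,-0.2],0],[[0.5,0,-1.2],[1,1,-0.2],0],[[0.4,0,-1.2],[1,1,0],0],[[0.4,0,-1.2],[1,1,0],0]]'

```text
time_s: 24.6
ee_pos: [465.5, 43.8, 44.4]
ee_rot: [-179.6, 1.0, -55.7]
force: [-0.8, -0.1, -0.4]
gripper_width: 0.5
```

Run:
```python
from h import *
Fav(2)
```

```text
F world mean [ 0.32 -0.31 -0.33] sd [0.02 0.13 0.68] tool [ 0.45 -0.09  0.33]
t 24.7 pos [465.58  43.73  44.56] rot [-179.57    1.01  -55.77] F [ 0.34 -0.18 -1.01] w 0.4 q [  3.  19. 117.   2.  44.  58.]
```

Contact ended with the arm at its rest. I'll retreat, lift, and go to a viewing pose over the rider.

servo_tool --plan '[[[0,0,0],[0,6,0],0],[[0,0,0],[0,8,-4],0],[[0,0,0],[0,6,-14],0],[[0,0,0],[0,2,-20],0],[[0,0,0],[0,0,-20],0],[[0,0,0],[0,0,-20],0],[[0,0,0],[0,0,-15],15],[[0,0,-5],[15,0,0],40],[[0,0,-8],[25,0,0],40],[[0,0,-8],[30,0,0],40]]'

```text
time_s: 25.95
ee_pos: [494.0, -24.4, 148.8]
ee_rot: [-178.7, 0.2, -34.1]
force: [-0.1, -0.2, -0.5]
gripper_width: 37.2
```

Run:
```python
from h import *
show(); rows([566,-187,135],0)
```

```text
t 25.95 pos [493.96 -24.38 148.81] rot [-1.7874e+02  1.6000e-01 -3.4070e+01] F [-0.07 -0.25 -0.53] w 37.2 q [ -5.  14. 106.   1.  60.  28.]
[[-0.1, -0.0, -3.4], [15.1, 9.5, 1.1]]
[[-0.1, -0.0, -3.4], [14.5, 10.3, 1.2]]
[[-0.1, -0.0, -3.4], [13.9, 11.2, 1.2]]
[[-0.1, -0.0, -3.4], [13.2, 12.0, 1.2]]
[[-0.1, -0.0, -3.4], [12.4, 12.7, 1.2]]
[[-0.1, -0.0, -3.4], [11.6, 13.4, 1.2]]
[[-0.2, -0.1, -3.4], [10.8, 14.1, 1.2]]
[[-0.1, -0.0, -3.4], [10.0, 14.7, 1.3]]
[[-0.2, -0.1, -3.4], [9.1, 15.3, 1.3]]
[[-0.1, -0.0, -3.5], [8.2, 15.9, 1.4]]
end [ 566. -187.  135.] [-1.8e+02 -1.0e-01  0.0e+00]
```

servo_tool --plan '[[[0,0,-3.8],[17,10,1],40],[[-0.1,0,-3.8],[16,11,1],40],[[-0.1,0,-3.8],[15,12,1],40],[[-0.2,0,-3.8],[15,13,1],40],[[-0.2,0,-3.8],[14,14,1],40],[[-0.2,0,-3.8],[13,15,1],40],[[-0.2,0,-3.8],[12,16,1],40],[[-0.2,0,-3.8],[11,17,1],40],[[-0.2,0,-3.8],[0,17,1],40],[[0,0,0],[0,0,0],40]]'

```text
time_s: 27.2
ee_pos: [565.1, -191.9, 150.7]
ee_rot: [179.6, -1.1, 1.0]
force: [-0.2, -0.1, 0.2]
gripper_width: 39.9
```

Run:
```python
from h import *
p,K,e,Rm=snap("wrist","w7"); cv2.imwrite("pics/w7b.png",cv2.resize(p[:,:,::-1],(768,576)))
show()
```

```text
t 27.25 pos [ 565.21 -191.32  150.82] rot [179.56  -1.1    1.05] F [-0.16  1.34  0.37] w 40.0 q [-20.  22.  93.  -0.  63. -21.]
```

View pics/w7b.png

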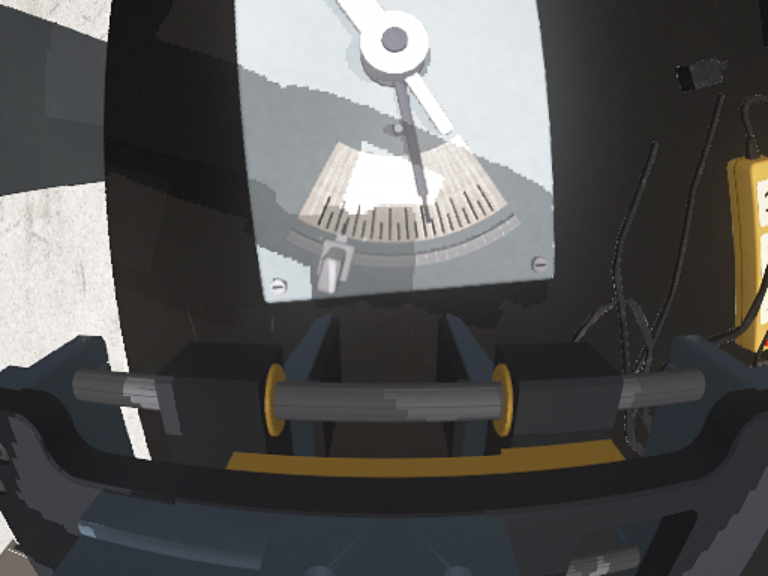

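The view shows the hub at (395,40), the drag hand with its tip near (428,220), and the rider tab near (330,272). I'll zoom in.

Run:
```python
from h import *
C=load("w7"); crop(C[0],180,90,360,205,4.4,"pics/w7c.png")
```

```text
(no output)
```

View pics/w7c.png

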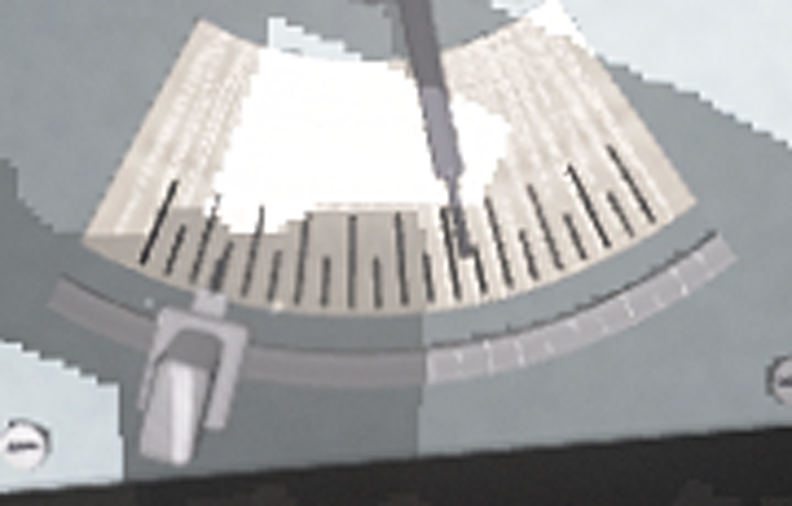

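Run:
```python
from h import *
C=load("w7")
f=lambda a:((a[0]+.5)/4.4-.5+180,(a[1]+.5)/4.4-.5+90)
P=np.array([566,-40])
def rep(n,uv,z,rot=0):
    w=onz(f(uv),z,*C[1:],True); d=w[:2]-P; print(n,w.round(1),"r",np.hypot(*d).round(1),"ang",np.degrees(np.arctan2(d[1],d[0])).round(2),"s",((-55.5-np.degrees(np.arctan2(d[1],d[0])))/57.3).round(3))
rep("tip",(470,257),20); rep("hand mid",(420,85),20)
rep("rider ptr",(222,263),20)
rep("tab top",(165,455),65);rep("tab top2",(168,440),65)
rep("tick 0?",(655,222),13.5);rep("tick0.9",(145,263),13.5);rep("screwR",(790,380),13)
rep("long tick mid",(352,308),13.5)
```

```text
tip [ 595.6 -154.8   20. ] r 118.6 ang -75.53 s 0.349
hand mid [ 583.  -115.3   20. ] r 77.1 ang -77.27 s 0.38
rider ptr [ 538.2 -157.1   20. ] r 120.4 ang -103.36 s 0.835
tab top [ 529.8 -190.7   65. ] r 155.0 ang -103.51 s 0.838
tab top2 [ 530.5 -187.5   65. ] r 151.7 ang -103.54 s 0.838
tick 0? [ 641.  -145.7   13.5] r 129.6 ang -54.62 s -0.015
tick0.9 [ 519.3 -158.    13.5] r 126.9 ang -111.59 s 0.979
screwR [ 679.4 -183.8   13. ] r 183.2 ang -51.74 s -0.066
long tick mid [ 568.6 -168.4   13.5] r 128.4 ang -88.82 s 0.582
```

The tip measures r = 118.6 (should be 118), at s≈0.35–0.37. The rider is at s≈0.837, so the tab should be at (531.5,-183). Moving above it.

Run:
```python
from h import *
rows([531.5,-183,80],-13.5)
```

```text
[[0.0, -0.1, 1.5], [-3.5, -0.9, 7.0]]
[[0.0, -0.1, 1.4], [-3.5, -0.9, 7.0]]
[[0.0, -0.1, 1.5], [-3.5, -0.8, 7.0]]
[[0.0, -0.1, 1.4], [-3.5, -0.7, 7.0]]
[[0.0, -0.1, 1.5], [-3.5, -0.6, 7.0]]
[[0.1, -0.1, 1.4], [-3.5, -0.5, 7.1]]
[[0.0, -0.1, 1.5], [-3.5, -0.4, 7.1]]
[[0.1, -0.2, 1.4], [-3.5, -0.3, 7.1]]
[[0.0, -0.1, 1.5], [-3.5, -0.2, 7.0]]
[[0.1, -0.2, 1.4], [-3.6, -0.1, 7.1]]
end [ 531.5 -183.    80. ] [-180.     0.   -13.5]
```

servo_tool --plan '[[[0,-0.1,1.6],[-3.8,-1,8],40],[[0,-0.1,1.6],[-3.8,-1,8],40],[[0,-0.1,1.6],[-3.8,-1,8],40],[[0,-0.1,1.6],[-3.8,-0.8,8],40],[[0,-0.1,1.6],[-3.8,-0.6,8],40],[[0,-0.1,1.6],[-3.8,-0.5,8],40],[[0,-0.1,1.6],[-3.8,-0.5,8],40],[[0,-0.2,1.6],[-3.8,-0.3,8],40],[[0,-0.2,1.6],[-3.8,0,6],40],[[0,0,0],[0,0,0],40]]'

```text
time_s: 28.5
ee_pos: [528.9, -179.6, 75.3]
ee_rot: [179.8, 0.1, -14.4]
force: [1.1, -0.4, 0.3]
gripper_width: 39.9
```

Run:
```python
from h import *
p,K,e,Rm=snap("wrist","w8"); cv2.imwrite("pics/w8b.png",cv2.resize(p[:,:,::-1],(768,576)))
show(); rows([531.5,-183,35],-13.5,8)
```

```text
t 28.55 pos [ 529.27 -179.72   75.62] rot [ 1.7979e+02  7.0000e-02 -1.4380e+01] F [-0.12 -0.32  0.11] w 39.8 q [-20.  24. 103.  -0.  53.  -5.]
[[0.0, 0.0, -0.1], [0.4, 0.3, 5.1]]
[[0.0, 0.0, -0.1], [0.4, 0.3, 5.1]]
[[0.0, 0.0, -0.1], [0.4, 0.3, 5.1]]
[[0.0, 0.0, -0.1], [0.4, 0.3, 5.1]]
[[0.1, 0.0, -0.1], [0.4, 0.3, 5.1]]
[[0.0, 0.0, -0.1], [0.3, 0.3, 5.0]]
[[0.1, 0.0, -0.1], [0.4, 0.4, 5.1]]
[[0.0, 0.1, -0.2], [0.3, 0.3, 5.0]]
end [ 531.5 -183.    35. ] [180.   -0.  -13.5]
```

View pics/w8b.png

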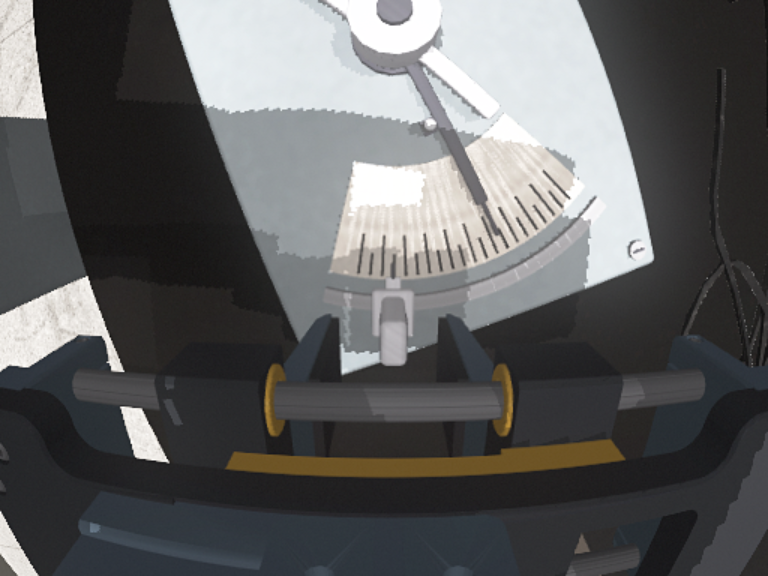

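The tab at (394,340) lies between the fingertips, whose middle is at x≈388, and the hub is straight above at x≈395, so the tool is aligned. Descending and gripping.

servo_tool --plan '[[[0,0,0],[0.5,0.4,5],40],[[0,0,0],[0.5,0.4,6],40],[[0,0,0],[0.5,0.4,6],40],[[0,0,0],[0.4,0.4,6],40],[[0,0,0],[0.4,0.4,6],40],[[0,0,0],[0.4,0.4,6],40],[[0,0,0],[0.4,0.4,3.5],40],[[0,0,0],[0,0,0],30],[[0,0,0],[0,0,0],18],[[0,0,0],[0,0,0],14]]' --squeeze 5

```text
time_s: 29.8
ee_pos: [532.4, -183.9, 34.9]
ee_rot: [179.8, -0.0, -14.4]
force: [-1.4, -0.1, -0.9]
gripper_width: 15.0
```

Run:
```python
from h import *
p,K,e,Rm=snap("wrist","w9"); cv2.imwrite("pics/w9b.png",cv2.resize(p[:,:,::-1],(768,576)))
show()
```

```text
t 29.85 pos [ 532.27 -183.9    34.88] rot [ 1.7977e+02  1.0000e-02 -1.4370e+01] F [-1.17 -0.29  1.3 ] w 14.3 q [-20.  27. 105.  -0.  48.  -6.]
```

View pics/w9b.png

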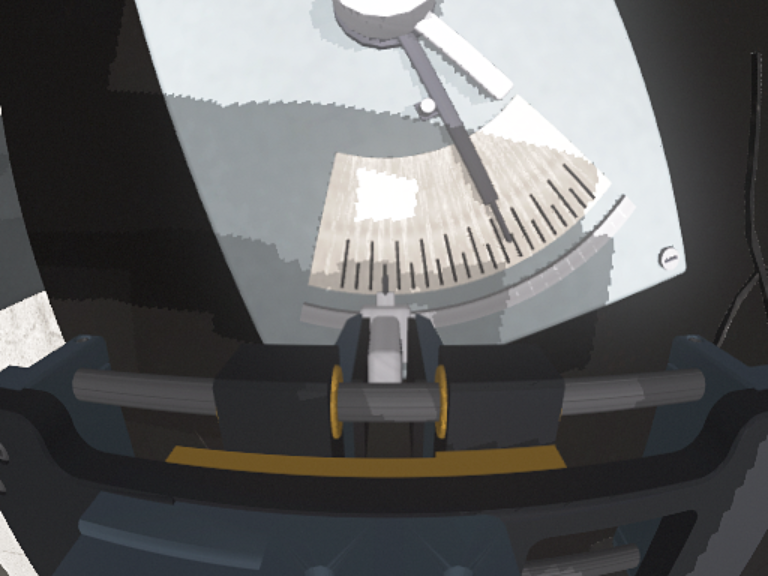

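The fingers have almost closed on the tab (14 mm opening, tab 12 mm). I'll close and sweep about 20° around the pivot, then look again.

servo_tool --plan '[[[0,0,0],[0,0,0],8],[[0,0,0],[0,0,0],8],[[0,0,-2.4],[6.2,-0.1,0],8],[[0,0,-2.4],[6.2,-0.1,0],8],[[0,0,-2.4],[6.2,-0.1,0],8],[[0,0,-2.4],[6.2,-0.1,0],8],[[0,0,-2.4],[6.2,-0.1,0],8],[[0,0,-2.4],[6.2,-0.1,0],8],[[0,0,-2.4],[6.2,-0.1,0],8],[[0,0,-2.4],[6.2,-0.1,0],8]]' --squeeze 8

```text
time_s: 31.1
ee_pos: [581.8, -187.4, 34.9]
ee_rot: [179.9, 0.1, 5.4]
force: [-0.4, 0.4, -0.4]
gripper_width: 12.1
```

Run:
```python
from h import *
show()
p,K,e,Rm=snap("wrist","w10"); crop(p,160,80,352,224,4,"pics/w10b.png")
show()
from workcell import env
d=env.state()["ee_pos"][:2]-[566,-40]; print(np.hypot(*d),np.degrees(np.arctan2(d[1],d[0])))
```

```text
t 31.1 pos [ 581.79 -187.4    34.91] rot [1.7986e+02 1.3000e-01 5.3700e+00] F [-0.37  0.39 -0.41] w 12.1 q [-19.  31.  98.  -0.  52. -24.]
t 31.15 pos [ 582.61 -187.35   34.89] rot [1.7985e+02 8.0000e-02 5.4400e+00] F [ 1.27  1.   -0.06] w 12.0 q [-19.  31.  98.  -0.  52. -24.]
148.28433520521025 -83.5690292543206
```

View pics/w10b.png

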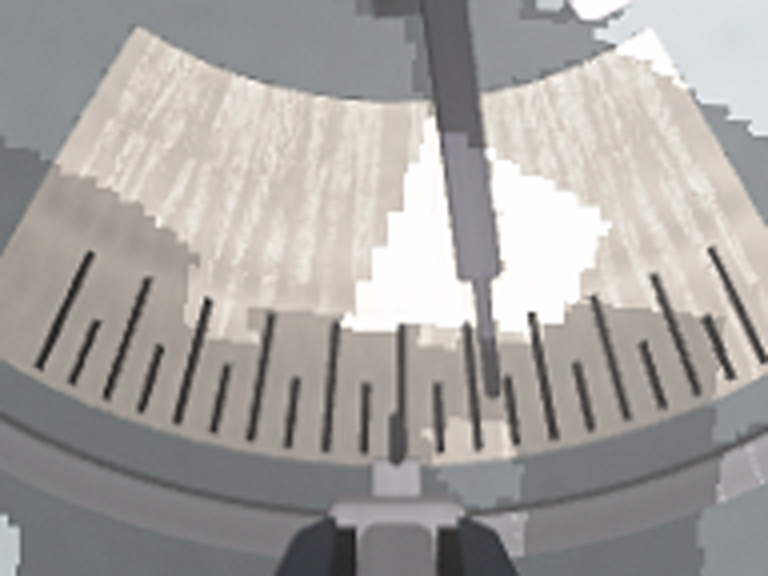

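The rider is gripped (12 mm). Its pointer tip is at (397,415) and the hand tip at (493,396) in the crop. I'll compute the remaining angle.

Run:
```python
from h import *
C=load("w10")
f=lambda a:((a[0]+.5)/4-.5+160,(a[1]+.5)/4-.5+80)
P=np.array([566,-40])
def rep(n,uv,z):
    w=onz(f(uv),z,*C[1:],True); d=w[:2]-P; a=np.degrees(np.arctan2(d[1],d[0])); print(n,w.round(1),"r",np.hypot(*d).round(1),"ang",a.round(2));return a
a=rep("hand",(493,396),20); b=rep("ptr",(397,415),20); rep("ptr base",(397,458),20)
rep("hand mid",(482,280),20);rep("hand",(470,200),20)
print("need deg",a-b)
```

```text
hand [ 594.6 -154.8   20. ] r 118.3 ang -76.0
ptr [ 579.6 -159.4   20. ] r 120.1 ang -83.49
ptr base [ 580.3 -166.5   20. ] r 127.3 ang -83.56
hand mid [ 590.9 -136.4   20. ] r 99.5 ang -75.54
hand [ 587.7 -124.    20. ] r 86.8 ang -75.53
need deg 7.496081962035049
```

servo_tool --plan '[[[0,0,-1.2],[3.1,-0.1,0],8],[[0,0,-1.2],[3.1,-0.1,0],8],[[0,0,-1.2],[3.1,-0.1,0],8],[[0,0,-1.2],[3.1,-0.1,0],8],[[0,0,-0.9],[2.3,0,0],8],[[0,0,-0.5],[1.2,0,0],8],[[0,0,0],[0,0,0],8],[[0,0,0],[0,0,0],8],[[0,0,0],[0,0,0],8],[[0,0,0],[0,0,0],8]]'

```text
time_s: 32.4
ee_pos: [599.0, -184.7, 34.9]
ee_rot: [179.8, 0.1, 12.0]
force: [-0.4, 0.4, 0.0]
gripper_width: 11.5
```

Run:
```python
from h import *
p,K,e,Rm=snap("wrist","w11"); crop(p,200,120,320,210,6.5,"pics/w11b.png")
show()
from workcell import env
d=env.state()["ee_pos"][:2]-[566,-40]; print(np.hypot(*d),np.degrees(np.arctan2(d[1],d[0])))
```

```text
t 32.45 pos [ 599.02 -184.76   34.89] rot [1.7984e+02 9.0000e-02 1.1980e+01] F [ 0.2  -0.19 -1.33] w 11.8 q [-18.  32.  96.  -0.  53. -30.]
148.4793770755766 -77.15165465833597
```

View pics/w11b.png

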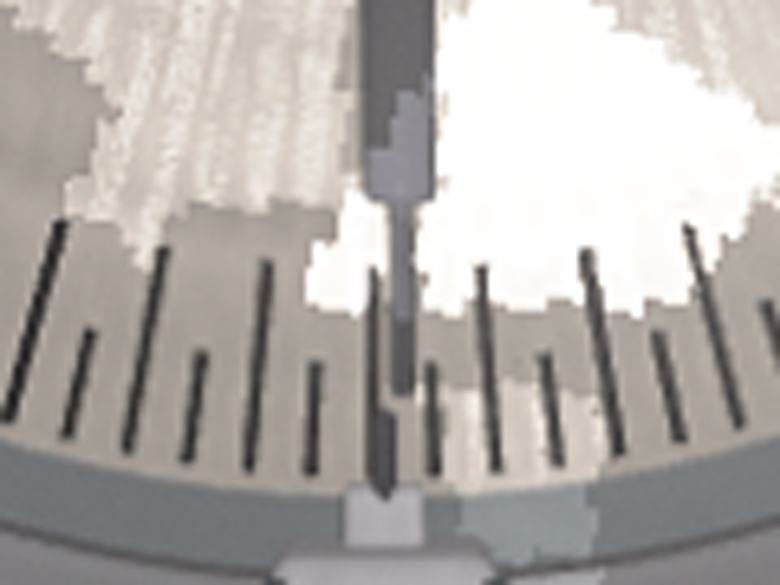

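The hand tip is at (403,393), and the rider block and pointer are centred at x≈385, so a small step remains.

Run:
```python
from h import *
C=load("w11")
f=lambda a:((a[0]+.5)/6.5-.5+200,(a[1]+.5)/6.5-.5+120)
P=np.array([566,-40])
def rep(n,uv,z):
    w=onz(f(uv),z,*C[1:],True); d=w[:2]-P; a=np.degrees(np.arctan2(d[1],d[0])); print(n,w.round(1),"r",np.hypot(*d).round(1),"ang",a.round(2));return a
rep("hand",(402.5,393),20);rep("hand wide",(399,150),20)
rep("ptr",(388,412),20); rep("ptr base",(386,495),20); rep("block",(384,515),20)
g=cv2.cvtColor(C[0],cv2.COLOR_RGB2GRAY)
for y in range(174,204): print(y,g[y,250:272])
```

```text
hand [ 594.7 -154.7   20. ] r 118.2 ang -75.97
hand wide [ 589.3 -131.3   20. ] r 94.3 ang -75.68
ptr [ 593.7 -156.9   20. ] r 120.1 ang -76.69
ptr base [ 595.2 -165.3   20. ] r 128.6 ang -76.86
block [ 595.5 -167.4   20. ] r 130.7 ang -76.97
174 [164 161 160 162 165 170 109  70 127 142 102  88  89  95 160 170 171 168
 166 163 166 166]
175 [159 162 161 161 163 168 112  67 129 143 101  88  88  95 160 144 133 161
 166 164 164 165]
176 [152 161 160 163 164 168 111  68 126 142 100  87  88  86 161 112  81 137
 162 163 162 163]
177 [156 161 159 161 163 170 105  63 127 141 101  86  87  80 161 106  67 124
 159 163 163 165]
178 [158 162 161 161 164 169 103  62 125 139 100  85  88  78 158 104  66 125
 161 164 162 165]
179 [159 163 162 163 167 172 102  62 126 158 104  83  85  86 210 129  65 146
 187 170 160 162]
180 [158 160 163 163 167 173 102  60 125 164 123  92 101 121 220 141  70 154
 201 194 190 203]
181 [156 163 161 164 168 174 101  60 126 162 156 149 151 155 224 146  72 154
 200 205 202 215]
182 [164 162 160 166 169 173 102  62 109 143 163 167 165 167 192 124  68 134
 172 197 201 216]
18
[... 1292 characters left out ...]
0 165 136 131 133
 134 132 141 157]
197 [116 115 108 151 173 174 176 179 169 159 173 176 177 181 164 123 117 119
 120 118 118 139]
198 [117 117 109 150 171 173 173 176 178 177 176 175 175 179 163 123 118 121
 119 118 118 141]
199 [119 117 109 149 170 173 173 175 176 176 175 174 175 177 165 125 118 118
 122 121 119 142]
200 [119 118 109 148 170 173 172 174 178 176 173 173 172 178 166 128 120 120
 122 120 120 142]
201 [119 118 109 148 170 171 172 175 176 175 173 173 174 178 168 131 120 121
 121 122 137 147]
202 [118 117 108 150 169 172 174 174 176 176 173 173 173 177 170 131 118 118
 119 120 125 128]
203 [118 118 115 146 161 162 164 164 167 166 165 166 165 168 156 128 117 119
 120 119 121 119]
```

servo_tool --plan '[[[0,0,-0.3],[0.7,0,0],8],[[0,0,-0.3],[0.7,0,0],8],[[0,0,-0.3],[0.7,0,0],8],[[0,0,0],[0,0,0],8],[[0,0,0],[0,0,0],8],[[0,0,0],[0,0,0],8],[[0,0,0],[0,0,0],8],[[0,0,0],[0,0,0],8],[[0,0,0],[0,0,0],8],[[0,0,0],[0,0,0],8]]'

```text
time_s: 33.7
ee_pos: [601.2, -184.3, 34.9]
ee_rot: [179.9, 0.1, 12.9]
force: [-0.3, -1.0, -0.5]
gripper_width: 12.0
```

Run:
```python
from h import *
p,K,e,Rm=snap("wrist","w12"); crop(p,200,120,320,210,6.5,"pics/w12b.png")
show()
g=cv2.cvtColor(p,cv2.COLOR_RGB2GRAY)
for y in list(range(140,150,3))+list(range(166,202)): print(y,g[y,250:270])
```

```text
t 33.75 pos [ 601.21 -184.27   34.92] rot [1.7985e+02 9.0000e-02 1.2910e+01] F [-0.81  0.28 -0.23] w 12.1 q [-18.  32.  95.  -0.  53. -31.]
140 [213 185 173 139 105 104 105 104 140 123 107 136 142 136 124 212 255 255
 254 254]
143 [189 173 177 141 104 102 103 138 147 145 144 141 141 134 121 255 255 254
 254 254]
146 [215 192 192 148 104 100 114 138 146 144 145 142 142 133 140 255 255 255
 254 254]
149 [210 211 184 135 100  98 135 145 149 142 143 143 142 133 128 238 244 255
 254 254]
166 [254 254 255 248 148  80 160 127 119 123 114 136 160 253 254 252 251 252
 255 255]
167 [226 226 255 253 148  90 160 127 119 123 111 136 162 217 225 252 254 254
 255 255]
168 [161 159 218 206 116  86 162 119 117 123 113 138 163 165 161 216 226 226
 234 237]
169 [166 164 164 144  90  79 158 119 100 104  97 134 164 168 166 164 162 163
 166 165]
170 [164 165 167 146  90  78 160 123  90  88  85 132 163 168 167 166 165 166
 168 169]
171 [164 164 166 145  91  80 160 123  90  89  85 133 164 167 167 166 165 166
 168 170]
172 [163 164 166 148  90  78 158 121  92  90  85 132 164 168 168 167 164 167
 166 168]
173
[... 1819 characters left out ...]
199]
194 [160 158 162 139 126 131 144  95  73  77  69 132 148 134 124 153 158 195
 204 202]
195 [162 161 148 150 160 160 163 121  82  69 116 158 164 166 159 160 162 175
 177 177]
196 [132 131 118 152 172 174 177 169 124  89 157 176 177 177 166 138 130 134
 132 146]
197 [115 116 109 149 173 174 177 181 169 159 173 178 177 180 166 126 117 118
 115 125]
198 [117 117 108 148 172 174 173 176 178 179 175 174 177 178 165 123 117 121
 119 120]
199 [117 116 110 147 171 173 174 175 176 177 176 173 175 179 166 125 116 120
 119 120]
200 [118 119 107 149 170 171 174 175 175 175 173 174 174 177 170 126 118 121
 120 121]
201 [118 118 108 147 169 171 173 175 176 175 173 173 174 177 170 127 119 121
 120 120]
```

View pics/w12b.png

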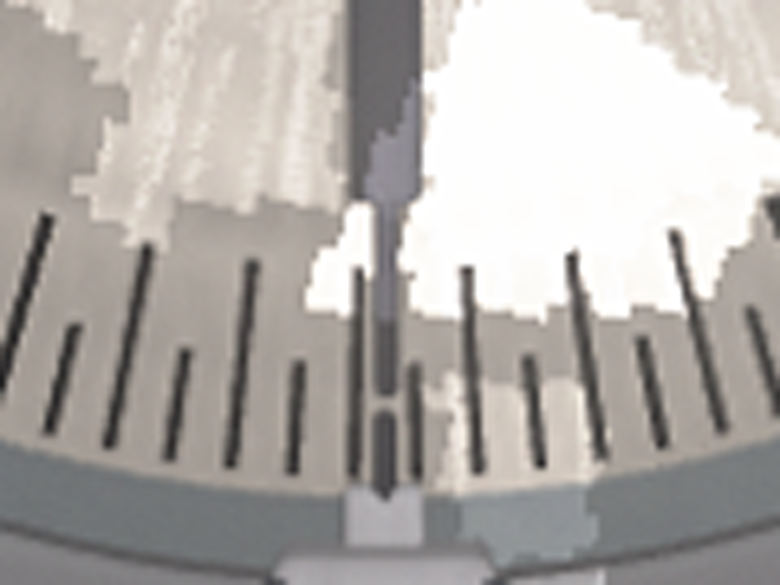

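The pointer is nearly in line: hand centre at column 258.95, pointer at 258.74, about 0.15–0.2 mm short. One last touch.

servo_tool --plan '[[[0,0,-0.1],[0.2,0,0],8],[[0,0,0],[0,0,0],8],[[0,0,0],[0,0,0],8],[[0,0,0],[0,0,0],8],[[0,0,0],[0,0,0],8],[[0,0,0],[0,0,0],8],[[0,0,0],[0,0,0],8],[[0,0,0],[0,0,0],8],[[0,0,0],[0,0,0],8],[[0,0,0],[0,0,0],8]]'

```text
time_s: 35.0
ee_pos: [601.4, -184.2, 34.9]
ee_rot: [179.9, 0.1, 13.0]
force: [-0.9, 0.7, -0.4]
gripper_width: 12.2
```

```bash
cat >> h.py <<'E'
def cen(g,y,lo,hi,bg=162,dk=None):
    r=g[y,lo:hi].astype(float); dk=r.min() if dk is None else dk
    w=np.clip((bg-r)/(bg-dk),0,1); return (w*np.arange(lo,hi)).sum()/w.sum(), w.sum()
E
python3 - <<'E'
from h import *
p,K,e,Rm=snap("wrist","w13"); show()
for t in("w12","w13"):
    g=cv2.cvtColor(load(t)[0],cv2.COLOR_RGB2GRAY)
    print(t,[np.round(np.mean([cen(g,y,257,262) for y in r],0),2) for r in(range(171,176),range(176,179),range(185,189),range(189,193))])
for y in(172,188): print(g[y,250:270])
E
```

```text
t 35.05 pos [ 601.42 -184.22   34.88] rot [1.7985e+02 9.0000e-02 1.3010e+01] F [-1.01 -0.7   0.36] w 11.7 q [-18.  32.  95.  -0.  53. -31.]
w12 [array([258.96,   3.79]), array([258.94,   3.81]), array([258.72,   3.58]), array([258.73,   3.62])]
w13 [array([258.7 ,   3.52]), array([258.67,   3.54]), array([258.69,   3.61]), array([258.71,   3.65])]
[163 165 169 127  79 100 161 113  87  91  82 156 168 168 168 165 165 165
 166 170]
[161 161 166  96  55 122 163 106  79  80  74 156 126  73  94 155 166 161
 183 203]
```

Aligned to within 0.05 px. Releasing gently and lifting straight up.

servo_tool --plan '[[[0,0,0],[0,0,0],13],[[0,0,0],[0,0,0],16],[[0,0,0],[0,0,0],22],[[0,0,0],[0,0,0],34],[[0,0,0],[0,0,0],40],[[0,0,0],[0,0,0],40],[[0,0,0],[0,0,-5],40],[[0,0,0],[0,0,-8],40],[[0,0,0],[0,0,-12],40],[[0,0,0],[0,0,-12],40]]'

```text
time_s: 36.3
ee_pos: [601.6, -184.0, 74.2]
ee_rot: [179.9, 0.1, 13.0]
force: [-0.0, -0.1, -0.4]
gripper_width: 39.8
```

servo_tool --plan '[[[0,0,0],[0,0,-8],40],[[0,0,0],[0,0,-5],40],[[0,0,0],[0,0,-3],40],[[0,0,0],[0,0,0],40],[[0,0,0],[0,0,0],40],[[0,0,0],[0,0,0],40],[[0,0,0],[0,0,0],40],[[0,0,0],[0,0,0],40],[[0,0,0],[0,0,0],40],[[0,0,0],[0,0,0],40]]'

```text
time_s: 37.55
ee_pos: [601.6, -184.0, 91.8]
ee_rot: [179.9, 0.1, 13.0]
force: [-0.1, -0.5, 0.0]
gripper_width: 40.1
```

Run:
```python
from h import *
p,K,e,Rm=snap("wrist","w14"); crop(p,200,110,320,200,6.5,"pics/w14b.png"); show()
p,K,e,Rm=snap("top","top2"); crop(p,180,130,335,250,5,"pics/top2c.png")
```

```text
t 37.6 pos [ 601.63 -183.95   91.84] rot [1.7985e+02 6.0000e-02 1.3010e+01] F [-0.76 -0.34  0.07] w 40.0 q [-18.  28.  92.  -0.  60. -31.]
```

View pics/w14b.png

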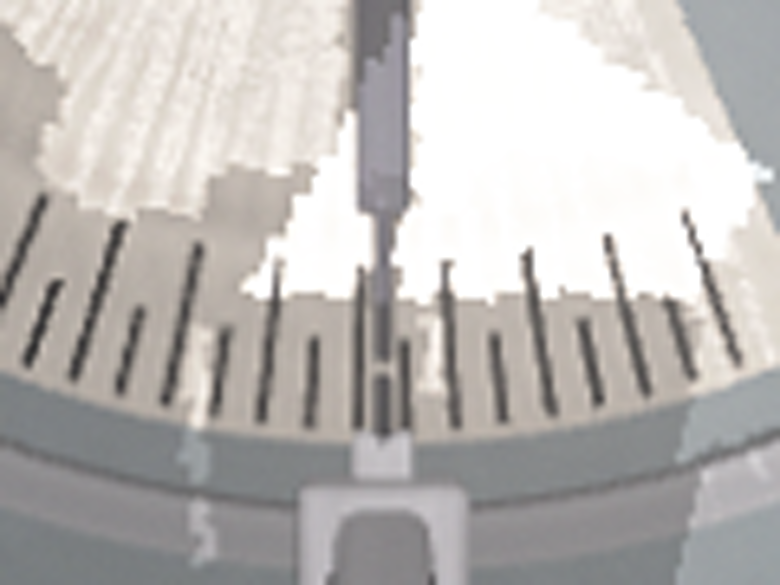

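View pics/top2.png

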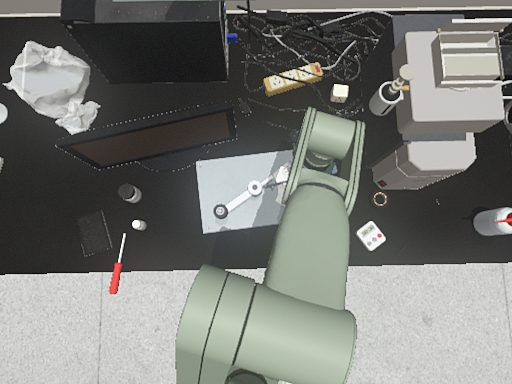

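After release, the hand tip is at column 382 and the pointer at 383 in the crop. The arm is at rest in the top view, and the jar at (129,193), vial at (138,225) and timer at (371,236) have not moved. Handing in.

Run:
```python
from h import *
g=cv2.cvtColor(load("w14")[0],cv2.COLOR_RGB2GRAY)
for y in(159,161,163,170,173): print(y,g[y,253:266])
from workcell import env
print(env.job_done()); show()
```

```text
159 [185 135  86 170 137 102  97 145 179 184 181 216 223]
161 [185 124  78 171 137 101  96 144 167 170 180 177 175]
163 [185 126  79 169 135 100  95 146 114  80 167 180 173]
170 [183 121  87 170 133  97  90 146 131  84 163 192 194]
173 [184 111  81 171 132  95  90 142 130  84 134 175 180]
the job is handed in; nothing more can be done
None
the job is handed in; nothing more can be done
```

I did the whole job in the order asked and handed it in at about 38 s; no verdict was reported.

- **Press:** I pushed the roller away from the robot and held it for about 1.5 s. The averaged horizontal force during the hold was 11.8–12.4 N, with single readings scattering by about 0.5 N. No force reading I took was above 15 N, but I only sampled at the end of each move and during holds.
- **Return:** I eased the arm back over about 2.5 s with the fingers on the roller. It was already free of the fingers and at rest at the first check after that.
- **Rider:** I gripped the rider's tab, slid it to about 0.36 rad on the scale, and let go.

**Last checks:**
- After release, the wrist picture shows the pointer and the drag hand's tip in line to within about 0.1 pixel (under 0.1 mm).
- The jar, vial and timer are where they were, and the gripper was clear of everything.
- No check failed. The two fixed cameras disagreed by about 4 mm on where the stand is, so I set the rider from the wrist camera alone.

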